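# Stow the steel reamer and click the holder round

### The job

Take the steel reamer out of the citrus press and push it shank-down into the empty, blue-rimmed pocket of the rotary holder, through the grip of the pocket's spring, until it bottoms on the rubber stop; press it home with about 15 N for a moment (never more than 30 N) and let go. Then turn the holder by its black knob exactly one click clockwise, seen from above, so that the orange cone comes to the red pointer, and let go. Leave the reamer standing in its pocket and do not disturb the mug or the small glass standing near by.

Things in the scene. Friction and masses are not known exactly. Their poses are not given: they have to be found in the camera images.
- reamer: Stainless citrus reamer, about 0.17 kg, 114 mm tall, round about its upright z axis. Origin at the centre of the foot (lower end of the shank). Going up: shank 18 mm in diameter, 48 mm long, chamfered end; dark cylindrical grip collar 40 mm in diameter from 48 to 84 mm; ribbed cone to the tip at 114 mm. Hold it by the collar from above. Starts upright, loose in the press's socket.
- press: White electric citrus press, fixed, 176 mm wide, origin under its centre. A steel tube socket (34 mm outside, 24 mm inside, loose fit) rises from its 120 mm high deck to 171 mm above the counter; the reamer's collar rests on its rim, the foot 48 mm below the rim. A clear tray rim 134 mm high, 80 mm in radius, runs round the deck.
- holder: Fixed wooden foot (220 mm in diameter) of the rotary holder, origin under its centre on the counter; the vertical turning axis passes through the origin. A red pointer lies on the counter at the foot's -x side (its own frame).
- pocket (a point): Centre of the empty pocket's mouth, 85 mm above the counter, 95 mm from the turning axis; turns with the carousel and starts at the red pointer. z up. Bore 20 mm wide. A rubber buffer on an adjustable stop lies somewhere 26 to 38 mm below this point, different each time: it must be felt. The buffer gives 1 mm per 6 N. With the shank home the collar stays up to 22 mm above this point.
- funnel (a point): Centre of the top of the blue funnel rim of the empty pocket, 5 mm above the pocket point; about 31 mm wide at the top, narrowing to the 20 mm bore. A spring-loaded ball in the bore wall, 14 mm below the pocket point on the side of the turning axis, rubs on the shank: about 2 to 6 N to push past, long before the stop is reached.
- knob (a point): Centre of the black knob bar on top of the carousel's middle post, 135 mm above the counter, on the turning axis. The bar is 44 mm long, 16 mm thick, 30 mm high (15 mm above and below this point), lies along the line from axis to empty pocket and turns with it. Five other pockets hold cones that reach 135 mm above the counter, 95 mm from the axis.
- carousel (a joint): Angle of the carousel in rad, 0 at the start, growing clockwise seen from above. It clicks into a sprung detent every 1.047 rad (60 degrees); leaving a click takes about 0.25 Nm, it drags a little more when turned fast, and it centres itself when let go within about 0.07 rad of a click.
- mug: Blue ceramic mug, 80 mm wide, 90 mm high, loose bystander; origin under its centre.
- glass: Small green glass, 60 mm wide, 80 mm high, loose bystander standing between the press and the holder; origin under its centre.
Things that resemble listed ones, but are neither listed nor needed, are in the scene too. Of the things shaped like the reamer, the stainless one is meant.

How it is judged:
By the outcome, as a careful person would: the job done as asked, in the order asked, and still so for the second after the job is handed in, with the robot touching nothing.
It also fails if it takes over 64 s, if anything falls off the work surface, if the arm or the gripper's body presses on something with over 40 N, if the wrist force passes 120 N, or if a joint passes its speed limit or range.

### The arm

A 6-joint arm with a two-finger parallel gripper is mounted at the origin on the work surface. World frame = base frame: x ahead of the robot, y to its left, z up, the work surface at z = 0. Lengths are in m, angles in degrees, forces in N, time in s.
With the tool pointing down it reaches from about 0.275 to 0.725 m from the base axis. Payload 5.6 kg.
Tool frame: the origin (TCP) lies where the fingers leave the gripper's body, on its centre line; the fingertips stand r.finger_overhang ahead of it and the grasp point (between the pads) lies 54 mm ahead of it (r.finger_overhang is the distance from the TCP to the fingertips, in m); z points along the fingers, y is the direction in which the jaws open and shut (so a half turn about z gives the same grasp; the last joint's range is limited). The gripper opens to 85 mm and grips with 20 to 120 N. Pads are 22 mm wide; open, the fingers measure 114 mm over their backs; the gripper's body (76 mm by 85 mm) begins 54 mm behind the grasp point. The pads swing forward as they close: fully open they stand 13 mm farther back than shut.
Start: joints at [-60.183, 14.616, 6.199, 0, -81.583, -16.306], TCP at [0.129, -0.535, 0.304] pointing down, gripper open.
Joint ranges: [-168.99, 168.99], [-69.2, 112.95], [-62.41, 85.93], [-164.36, 98.24], [-168.68, -3.75], [-174.98, 174.98]. Speed limits (degrees/s): [147.25, 147.25, 180, 180, 180, 180].

### API

Orientations are given as a 3x3 rotation matrix whose columns are the frame's x, y, z axes.
In Python, from cell import r, cams gives the robot as it stands.
- The arm moves only by the tool step_arm, never from a script. Its argument "series" is text: rows parted by semicolons, each of 5 numbers parted by spaces: the opening, from -1 (shut) to 1 (fully open), then the shift along the tool's x, y, z in m, then the turn about the tool's z in degrees. A call has 1 to 12 rows; each row shifts and turns the pose as measured when the row begins, along the tool's axes as they then stand; what a row does not reach is not made up. A row lasts 1/12 s, in which the tool goes at most 41.7 mm and 7.16 degrees, less where a joint would pass 70% of its speed; a pose out of reach is approached as far as the arm can. A call is refused whole if a number of a shift passes 0.0417 or a number of a turn 7.16, either way. A call with a gripper value outside its range is refused whole. The fingers move at their own pace and stop on an object; "squeeze" is the grip in N (left out, the last holds). Time passes only in rows, so rows that do not move let the fingers close. It gives the time, the measured TCP pose, the force and the opening at its end, in the units of the state.
- r.sense(): the state, without advancing time (a new reading comes with each control period).
- cams.camera(name): name is "side" or "top"; returns a dict with "color" (420x560x3 uint8, red, green, blue), "K" (3x3 intrinsics, pixels), "origin" and "attitude" of the camera in the world. Camera axes: x right, y up, looking along -z (the intrinsics and any distortion apply to the point x, -y, -z); pixel columns grow to the right and rows downward; lengths in m; the calibration is good to about 2 mm. A picture is of the moment at which its call begins. There is no depth.
- r.job_done(): hands the job in, once; it reports no verdict.
The state is a dict: "clock": time; "joint_pos": joint angles; "joint_vel": joint speeds; "joint_efforts": joint torques, N m; "ee_pos": TCP position; "orientation": TCP orientation; "contact_force": force on the tool from outside, world axes, zero at the start; "ft_torque": the same for the moment, N m; "width": opening from 0.0 (shut) to 1.0 (fully open).
Only numpy, scipy, OpenCV 4.12 (cv2) and the standard library are available. Lean on these libraries where they do the work, as an engineer would, in place of code of your own. Each camera call takes 0.05 s, during which the arm holds its last target.

## Working session

There is one attempt and no reset: what is moved stays moved. The work goes in short steps, Python scripts to look and compute and a tool call to move; the robot and the scene stay as the last step left them, time stands still between calls to the robot, and variables do not carry over. Pictures are saved under pics/ and viewed, and the job is handed in when it is done.

Besides the shell and the picture viewer there is one more tool, called after "Emit:" by a JSON object that holds its "method" and its "body". step_arm: Moves the arm, as the interface text tells. Its arguments: {"type":"object","properties":{"series":{"type":"string"},"squeeze":{"type":"number"}},"required":["series"]}

```bash
ls; mkdir -p pics; python3 - <<'E'
from cell import r,cams
import cv2
s=r.sense(); print(s); print(r.finger_overhang)
for n in("side","top"):
    c=cams.camera(n); cv2.imwrite(f"pics/{n}0.png",c["color"][:,:,::-1]); print(n,c["K"],c["origin"],c["attitude"],[k for k in c])
E
```

```text
pics
{'clock': 0.0, 'joint_pos': array([-6.01830724e+01,  1.46533821e+01,  6.12864397e+00, -2.61763688e-02,
       -8.15833393e+01, -1.63052568e+01]), 'joint_vel': array([ 0.02801902,  0.04421825, -0.03583529, -0.02969812, -0.0847812 ,
       -0.00457007]), 'joint_efforts': array([-6.05055429e-04, -3.86627948e+01,  2.37933362e+01,  5.36487401e+00,
       -6.07479786e-03, -1.12118119e-05]), 'ee_pos': array([ 0.12846077, -0.53440849,  0.30298129]), 'orientation': array([[-9.72338044e-01, -2.33577462e-01, -5.45806595e-04],
       [-2.33578080e-01,  9.72336267e-01,  1.86130092e-03],
       [ 9.59496020e-05,  1.93730216e-03, -9.99998119e-01]]), 'contact_force': array([0.72670723, 0.05078049, 0.39356597]), 'ft_torque': array([-0.00643035,  0.04697938,  0.04281273]), 'width': 0.9976735390014629}
0.0726
side [[380.00704164   0.         280.8334669 ]
 [  0.         380.00704164 208.46230764]
 [  0.           0.           1.        ]] [ 0.54328012 -0.56765891  0.72657951] [[ 0.99219074  0.09762375 -0.07763463]
 [-0.12467948  0.75857108 -0.63955058]
 [-0.00354394  0.64423561  0.76481888]] ['color', 'K', 'origin', 'attitude']
top [[382.35083846   0.         276.92723442]
 [  0.         382.35083846 202.66538341]
 [  0.           0.           1.        ]] [ 0.52042974 -0.0185745   0.99232974] [[-0.0274707   0.99433306 -0.10269917]
 [-0.99942743 -0.02528989  0.02247727]
 [ 0.01975265  0.10325784  0.99445847]] ['color', 'K', 'origin', 'attitude']
```

View pics/side0.png

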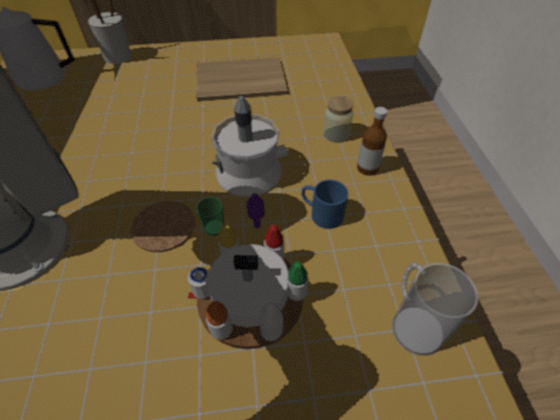

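View pics/top0.png

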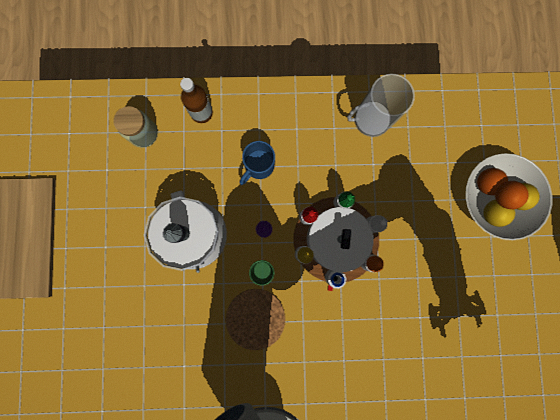

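```bash
python3 - <<'E'
import cv2,numpy as np
a=cv2.imread("pics/side0.png");b=cv2.imread("pics/top0.png")
f=lambda i,x0,y0,w,h,s:cv2.resize(np.clip(i[y0:y0+h,x0:x0+w].astype(float)*1.5,0,255).astype('uint8'),None,fx=s,fy=s,interpolation=cv2.INTER_CUBIC)
cv2.imwrite("pics/c1.png",f(a,180,85,130,110,5))
cv2.imwrite("pics/c2.png",f(a,170,215,150,140,4))
cv2.imwrite("pics/c3.png",f(b,130,180,150,110,5))
cv2.imwrite("pics/c4.png",f(b,280,180,120,115,5))
E
```

```text
(no output)
```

View pics/c1.png

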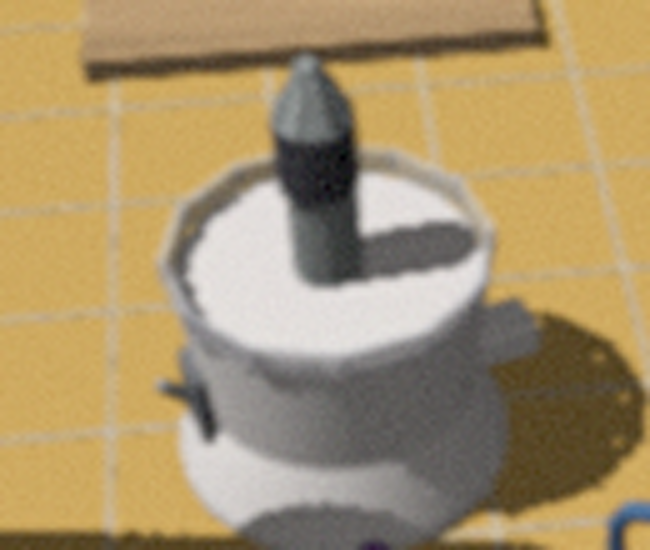

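View pics/c2.png

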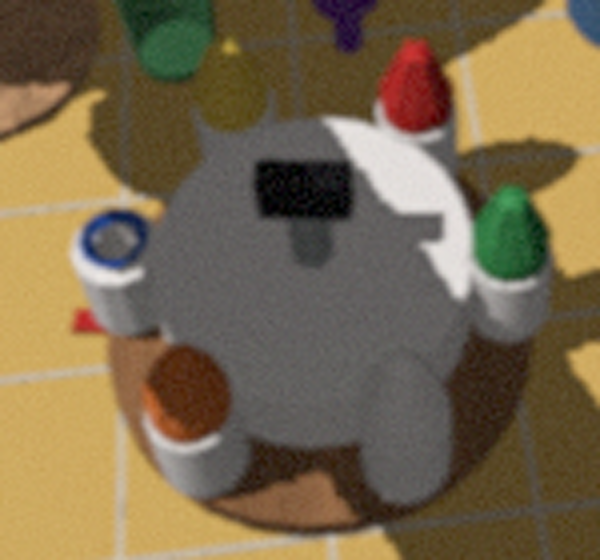

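View pics/c3.png

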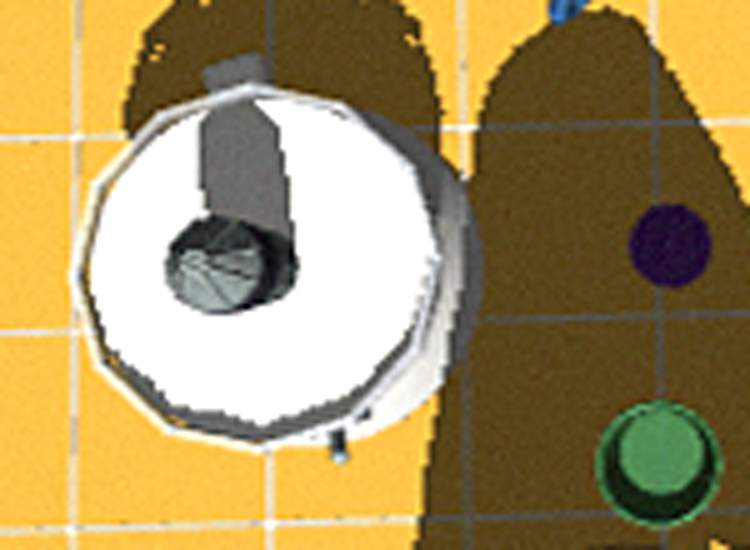

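View pics/c4.png

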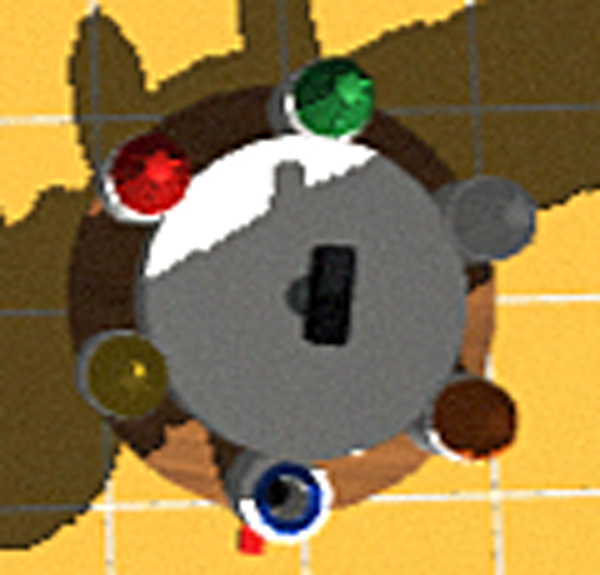

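```bash
cat > h.py <<'E'
import numpy as np,cv2
from cell import r,cams
def ray(c,u,v):
    K=c["K"];d=np.array([(u-K[0,2])/K[0,0],-(v-K[1,2])/K[1,1],-1.]);d=c["attitude"]@d
    return np.array(c["origin"]),d/np.linalg.norm(d)
def plane(c,u,v,z):
    o,d=ray(c,u,v);return o+d*(z-o[2])/d[2]
def proj(c,p):
    q=c["attitude"].T@(np.array(p)-c["origin"]);K=c["K"];return K[0,0]*q[0]/-q[2]+K[0,2],K[1,1]*-q[1]/-q[2]+K[1,2]
def tri(c1,p1,c2,p2):
    o1,d1=ray(c1,*p1);o2,d2=ray(c2,*p2)
    A=np.stack([d1,-d2],1);t=np.linalg.lstsq(A,o2-o1,rcond=None)[0]
    a=o1+t[0]*d1;b=o2+t[1]*d2;return (a+b)/2,np.linalg.norm(a-b)
E
python3 - <<'E'
from h import *
S=cams.camera("side");T=cams.camera("top")
import pickle;pickle.dump((S,T),open("c0.pkl","wb"))
def blue(c,x0,y0,x1,y1):
    im=c["color"].astype(int);m=((im[:,:,2]-im[:,:,0]>25)&(im[:,:,2]-im[:,:,1]>15)).astype('uint8')
    q=np.zeros_like(m);q[y0:y1,x0:x1]=m[y0:y1,x0:x1]
    cn,_=cv2.findContours(q,cv2.RETR_EXTERNAL,cv2.CHAIN_APPROX_NONE);k=max(cn,key=cv2.contourArea)
    return cv2.fitEllipse(k),q.sum()
es,et=blue(S,180,255,220,290),blue(T,320,265,350,295);print(es,et)
print("funnel",tri(S,es[0][0],T,et[0][0]))
def black(c,x0,y0,x1,y1,th):
    im=c["color"].max(2);m=(im<th).astype('uint8');q=np.zeros_like(m);q[y0:y1,x0:x1]=m[y0:y1,x0:x1]
    cn,_=cv2.findContours(q,cv2.RETR_EXTERNAL,cv2.CHAIN_APPROX_NONE);k=max(cn,key=cv2.contourArea)
    return cv2.minAreaRect(k),cv2.boundingRect(k),k
bs,bt=black(S,225,245,265,280,35),black(T,335,220,355,255,35);print(bs[:2],bt[:2])
print("knob raw",tri(S,bs[0][0],T,bt[0][0]))
bx=cv2.boxPoints(bt[0]);print([plane(T,*p,.15)[:2].round(4) for p in bx])
# reamer crop
im=T["color"][205:262,150:205];print()
cv2.imwrite("pics/r_top.png",cv2.resize(np.clip(im[:,:,::-1]*1.5,0,255).astype('uint8'),None,fx=12,fy=10,interpolation=cv2.INTER_NEAREST))
im=S["color"][90:150,220:270]
cv2.imwrite("pics/r_side.png",cv2.resize(np.clip(im[:,:,::-1]*1.5,0,255).astype('uint8'),None,fx=10,fy=10,interpolation=cv2.INTER_NEAREST))
E
```

```text
(((198.1139678955078, 274.7218933105469), (11.855965614318848, 14.850950241088867), 76.2027359008789), np.uint64(70)) (((337.3658142089844, 279.5937805175781), (12.765329360961914, 13.68846607208252), 161.3594970703125), np.uint64(97))
funnel (array([ 0.42928336, -0.17591848,  0.08417543]), np.float64(0.00021792004585768074))
(((245.0, 262.5), (15.0, 24.0), 90.0), (233, 255, 25, 16)) (((344.0, 238.5), (19.0, 12.0), 90.0), (338, 229, 13, 20))
knob raw (array([ 0.52345549, -0.18747705,  0.12773763]), np.float64(0.002054464583429637))
[array([ 0.5456, -0.1707]), array([ 0.5449, -0.1973]), array([ 0.5033, -0.1954]), array([ 0.504 , -0.1689])]
```

View pics/r_top.png

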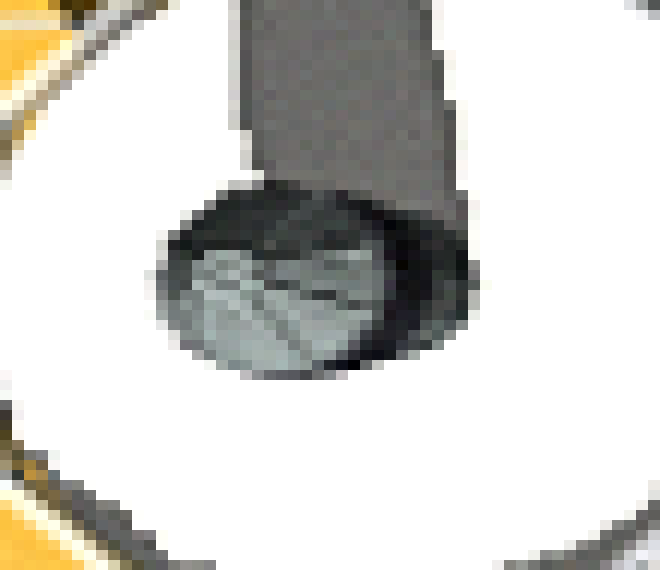

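View pics/r_side.png

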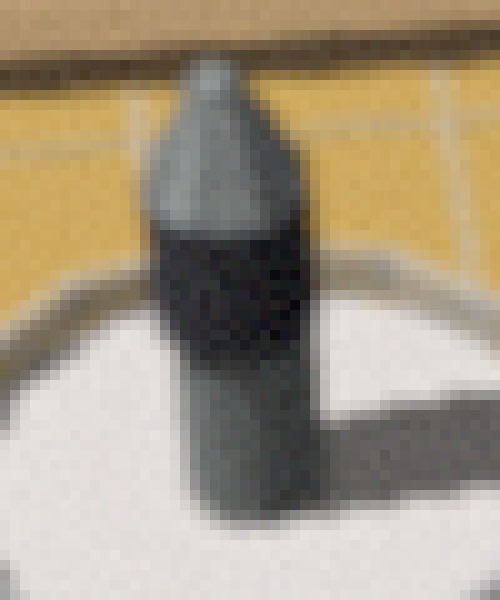

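```bash
python3 - <<'E'
from h import *
import pickle;S,T=pickle.load(open("c0.pkl","rb"))
p,g=tri(S,(243,109.6),T,(172.7,232.8));print("collar top",p,g)
q=plane(T,172.7,232.8,.207);print(q, proj(S,q), "side plane",plane(S,243,109.6,.207))
print("tip side",proj(S,[q[0],q[1],.237]),"measured 241.6,96.5"); print("tip top",proj(T,[q[0],q[1],.237]))
for z in(.084,.09):print(z,plane(T,337.4,279.6,z),plane(S,198.1,274.7,z))
print("knobtop", plane(T,344,238.5,.15), proj(S,plane(T,344,238.5,.15)))
# press: tray rim circle & deck from top
im=T["color"].astype(int)
m=((im.min(2)>140)&(im.max(2)-im.min(2)<40)).astype('uint8');m[:,:140]=0;m[:,225:]=0;m[:190]=0;m[275:]=0
cn,_=cv2.findContours(m,cv2.RETR_EXTERNAL,cv2.CHAIN_APPROX_NONE);k=max(cn,key=cv2.contourArea);e=cv2.fitEllipse(cv2.convexHull(k));print(e)
print("rim",plane(T,*e[0],.134))
# red pointer
for n,c,b in(("S",S,(180,285,205,305)),("T",T,(315,280,345,300))):
    im=c["color"].astype(int);m=(im[:,:,0]-im[:,:,1]>60)&(im[:,:,0]-im[:,:,2]>60);ys,xs=np.nonzero(m[b[1]:b[3],b[0]:b[2]]);print(n,plane(c,xs.mean()+b[0],ys.mean()+b[1],.004),len(xs))
# mug, glass
E
```

```text
collar top [0.54620189 0.17905731 0.20177607] 0.001631148882245562
[0.54522119 0.17772705 0.207     ] (np.float64(242.0754093314046), np.float64(108.10353946955766)) side plane [0.54697975 0.17168347 0.207     ]
tip side (np.float64(240.98333148225925), np.float64(96.77136098003656)) measured 241.6,96.5
tip top (np.float64(168.85240637165305), np.float64(232.4191094088576))
0.084 [ 0.42914003 -0.17604147  0.084     ] [ 0.42933475 -0.17575659  0.084     ]
0.09 [ 0.42974305 -0.17500132  0.09      ] [ 0.4303987  -0.17941593  0.09      ]
knobtop [ 0.52437719 -0.1830795   0.15      ] (np.float64(244.98696886313812), np.float64(253.6813483441344))
((182.14198303222656, 231.4310760498047), (63.54581069946289, 69.34851837158203), 68.12718963623047)
rim [0.55000462 0.17504559 0.134     ]
S [ 0.40123295 -0.17420513  0.004     ] 23
T [ 0.40081959 -0.16947797  0.004     ] 25
```

Emit:
{"method": "step_arm", "body": {"series": "1 0 0 0 6.2;1 0 0 0 6.2;1 0 0 0 6.2;1 0 0 0 0", "squeeze": 60}}

```text
clock: 0.53
ee_pos: [0.1284, -0.5341, 0.3022]
orientation: [[-0.995, 0.103, -0.001], [0.103, 0.995, 0.004], [0.001, 0.003, -1.0]]
contact_force: [0.1, 0.5, 0.6]
width: 1.001
```

```bash
cat >> h.py <<'E'
def to(x,y,z):
    s=r.sense();R=s["orientation"];d=R.T@(np.array([x,y,z])-s["ee_pos"])
    print("t",round(float(s["clock"]),2),"pos",s["ee_pos"].round(4),"yaw_y",np.degrees(np.arctan2(R[1,1],R[0,1])).round(2),"toolshift",d.round(4),"F",s["contact_force"].round(2),"w",round(float(s["width"]),3))
E
python3 -c "
from h import *
to(.5455,.1765,.303)"
```

```text
t 0.53 pos [ 0.1284 -0.5341  0.3022] yaw_y 84.11 toolshift [-0.342   0.7496  0.0013] F [0.07 0.53 0.59] w 1.001
```

Emit:
{"method": "step_arm", "body": {"series": "1 -0.015 0.033 0 0;1 -0.015 0.033 0 0;1 -0.015 0.033 0 0;1 -0.015 0.033 0 0;1 -0.015 0.033 0 0;1 -0.015 0.033 0 0;1 -0.015 0.033 0 0;1 -0.015 0.033 0 0;1 -0.015 0.033 0 0;1 -0.015 0.033 0 0;1 -0.015 0.033 0 0;1 -0.015 0.033 0 0"}}

```text
clock: 1.53
ee_pos: [0.3449, -0.143, 0.3006]
orientation: [[-0.997, 0.071, -0.002], [0.071, 0.997, 0.007], [0.002, 0.007, -1.0]]
contact_force: [0.3, -0.6, -0.1]
width: 1.002
```

```bash
python3 -c "
from h import *
to(.5455,.1765,.303)"
```

```text
t 1.53 pos [ 0.3449 -0.143   0.3006] yaw_y 85.94 toolshift [-0.1774  0.3329 -0.0004] F [ 0.32 -0.59 -0.09] w 1.002
```

Emit:
{"method": "step_arm", "body": {"series": "1 -0.01 0.015 -0.025 0;1 -0.012 0.02 -0.02 0;1 -0.017 0.033 0 0;1 -0.017 0.033 0 0;1 -0.017 0.033 0 0;1 -0.017 0.033 0 0;1 -0.017 0.033 0 0;1 -0.017 0.033 0 0;1 -0.012 0.025 0 0;1 -0.01 0.02 0 0;1 -0.005 0.01 0 0;1 0 0 0 0"}}

```text
clock: 2.53
ee_pos: [0.5151, 0.1597, 0.3488]
orientation: [[-1.0, 0.016, -0.001], [0.016, 1.0, 0.009], [0.001, 0.009, -1.0]]
contact_force: [-0.1, -0.7, -0.2]
width: 1.001
```

```bash
python3 -c "
from h import *
to(.5455,.1765,.303)
S=cams.camera('side');T=cams.camera('top')
cv2.imwrite('pics/s1.png',S['color'][:,:,::-1]);cv2.imwrite('pics/t1.png',T['color'][:,:,::-1])"
```

```text
t 2.53 pos [0.5151 0.1597 0.3488] yaw_y 89.06 toolshift [-0.0302  0.0168  0.0459] F [-0.15 -0.65 -0.18] w 1.001
```

View pics/s1.png

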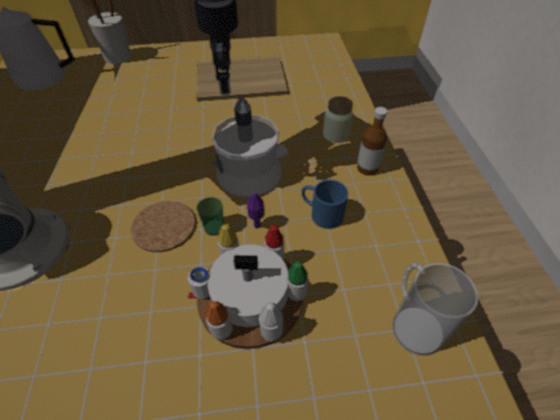

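View pics/t1.png

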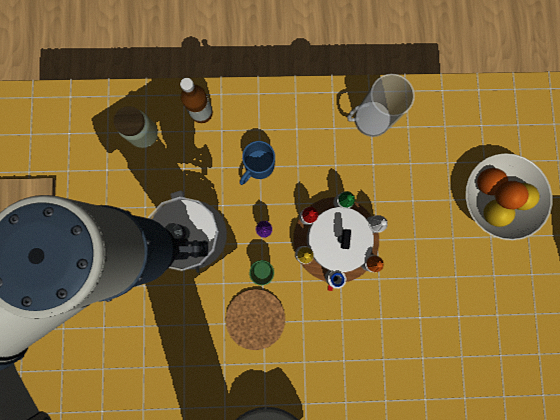

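Emit:
{"method": "step_arm", "body": {"series": "1 -0.012 0.007 0 0;1 -0.01 0.006 0 0;1 -0.006 0.003 0 0;1 -0.002 0.001 0 0;1 0 0 0 0"}}

```text
clock: 3.05
ee_pos: [0.5436, 0.1691, 0.3524]
orientation: [[-1.0, 0.019, 0.002], [0.019, 1.0, 0.01], [-0.002, 0.01, -1.0]]
contact_force: [-0.0, -0.2, -0.4]
width: 1.003
```

```bash
python3 -c "
from h import *
to(.5455,.1765,.303)
S=cams.camera('side');T=cams.camera('top')
import pickle;pickle.dump((S,T),open('c1.pkl','wb'))
f=lambda i,x0,y0,w,h,s:cv2.resize(np.clip(i[y0:y0+h,x0:x0+w,::-1].astype(float)*1.5,0,255).astype('uint8'),None,fx=s,fy=s,interpolation=cv2.INTER_CUBIC)
cv2.imwrite('pics/s2.png',f(S['color'],190,0,110,170,3.5));cv2.imwrite('pics/t2.png',f(T['color'],280,180,120,115,5))"
```

```text
t 3.05 pos [0.5436 0.1691 0.3524] yaw_y 88.93 toolshift [-0.0017  0.0069  0.0495] F [-0.02 -0.25 -0.42] w 1.003
```

View pics/s2.png

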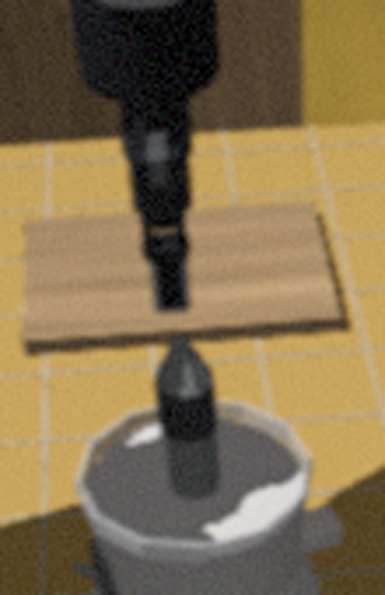

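View pics/t2.png

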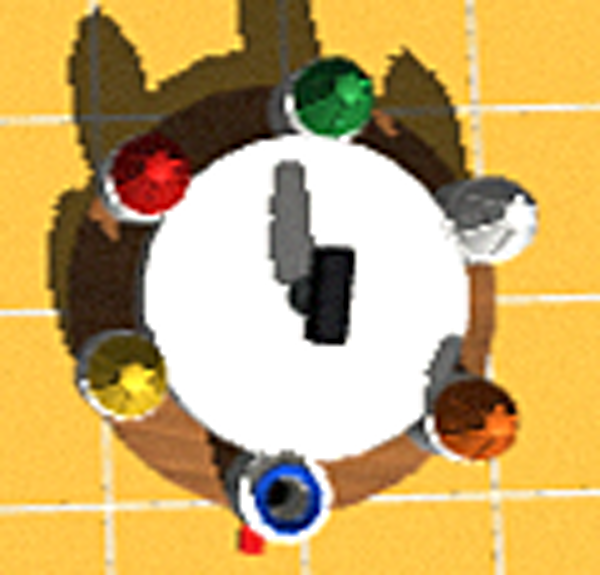

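```bash
python3 -c "
from h import *
import pickle;S,T=pickle.load(open('c1.pkl','rb'))
for z in (.280,.293):
  for y in (-.043,-.057): print(z,y,proj(S,[.5436,.1691+y,z]))
"
```

```text
0.28 -0.043 (np.float64(239.89521049929593), np.float64(93.00220187934718))
0.28 -0.057 (np.float64(240.27747408952195), np.float64(96.86901782988308))
0.293 -0.043 (np.float64(239.34764656803324), np.float64(87.41674806585046))
0.293 -0.057 (np.float64(239.72847219834426), np.float64(91.2684746073505))
```

Emit:
{"method": "step_arm", "body": {"series": "1 -0.001 0.004 0.01 0;1 -0.001 0.003 0.02 0;1 0 0.002 0.02 0;1 0 0 0.01 0;1 0 0 0 0"}}

```text
clock: 3.57
ee_pos: [0.5442, 0.1785, 0.2901]
orientation: [[-1.0, 0.019, 0.005], [0.019, 1.0, 0.013], [-0.005, 0.013, -1.0]]
contact_force: [-0.2, -0.3, -0.1]
width: 0.998
```

```bash
python3 -c "
from h import *
to(.5455,.1765,.245)"
```

```text
t 3.57 pos [0.5442 0.1785 0.2901] yaw_y 88.9 toolshift [-0.0011 -0.0026  0.045 ] F [-0.18 -0.29 -0.1 ] w 0.998
```

Emit:
{"method": "step_arm", "body": {"series": "1 0 -0.001 0.012 0;1 0 -0.001 0.012 0;1 0 0 0.01 0;1 0 0 0.004 0;1 0 0 0 0"}}

```text
clock: 3.98
ee_pos: [0.5434, 0.1769, 0.251]
orientation: [[-1.0, 0.018, 0.006], [0.018, 1.0, 0.013], [-0.005, 0.013, -1.0]]
contact_force: [-0.5, -0.2, -0.2]
width: 0.999
```

```bash
python3 -c "
from h import *
to(.5455,.1765,.245)"
```

```text
t 3.98 pos [0.5434 0.1769 0.251 ] yaw_y 88.95 toolshift [-0.0021 -0.0005  0.006 ] F [-0.54 -0.18 -0.23] w 0.999
```

Emit:
{"method": "step_arm", "body": {"series": "1 -0.002 0 0.005 0;1 -0.001 0 0.001 0;1 0 0 0 0;-0.3 0 0 0 0;-0.6 0 0 0 0;-1 0 0 0 0;-1 0 0 0 0;-1 0 0 0 0;-1 0 0 0 0;-1 0 0 0 0", "squeeze": 60}}

```text
clock: 4.82
ee_pos: [0.548, 0.1774, 0.2476]
orientation: [[-1.0, 0.018, 0.011], [0.018, 1.0, 0.015], [-0.01, 0.015, -1.0]]
contact_force: [0.4, -0.0, -0.3]
width: 0.452
```

```bash
python3 -c "
from h import *
to(.5455,.1765,.245)
S=cams.camera('side');T=cams.camera('top')
f=lambda i,x0,y0,w,h,s:cv2.resize(np.clip(i[y0:y0+h,x0:x0+w,::-1].astype(float)*1.5,0,255).astype('uint8'),None,fx=s,fy=s,interpolation=cv2.INTER_CUBIC)
cv2.imwrite('pics/s3.png',f(S['color'],190,40,110,130,4.5))"
```

```text
t 4.82 pos [0.548  0.1774 0.2476] yaw_y 88.98 toolshift [ 0.0025 -0.001   0.0026] F [ 0.37 -0.02 -0.31] w 0.452
```

View pics/s3.png

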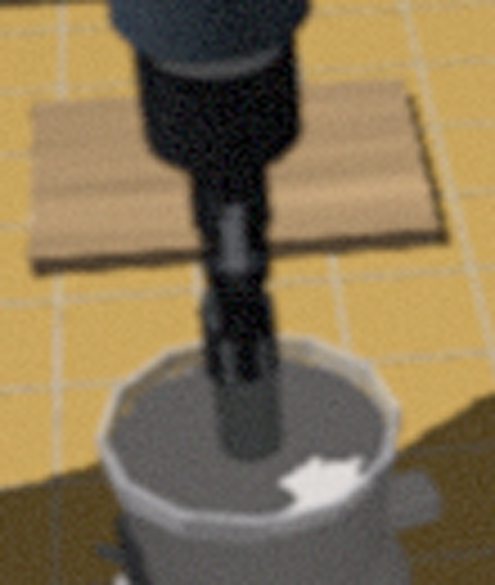

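Emit:
{"method": "step_arm", "body": {"series": "-1 0 0 -0.006 0;-1 0 0 -0.012 0;-1 0 0 -0.015 0;-1 0 0 -0.015 0;-1 0 0 -0.015 0;-1 0 0 -0.01 0;-1 0 0 -0.004 0"}}

```text
clock: 5.5
ee_pos: [0.5464, 0.1761, 0.3253]
orientation: [[-1.0, 0.019, 0.004], [0.019, 1.0, 0.013], [-0.004, 0.013, -1.0]]
contact_force: [0.5, 0.4, -2.0]
width: 0.454
```

```bash
python3 -c "
from h import *
to(.4295,-.1765,.325)
S=cams.camera('side');T=cams.camera('top')
f=lambda i,x0,y0,w,h,s:cv2.resize(np.clip(i[y0:y0+h,x0:x0+w,::-1].astype(float)*1.5,0,255).astype('uint8'),None,fx=s,fy=s,interpolation=cv2.INTER_CUBIC)
cv2.imwrite('pics/s4.png',f(S['color'],190,0,110,170,3.5))"
```

```text
t 5.5 pos [0.5464 0.1761 0.3253] yaw_y 88.94 toolshift [ 0.1103 -0.3547 -0.0046] F [ 0.54  0.44 -2.03] w 0.454
```

View pics/s4.png

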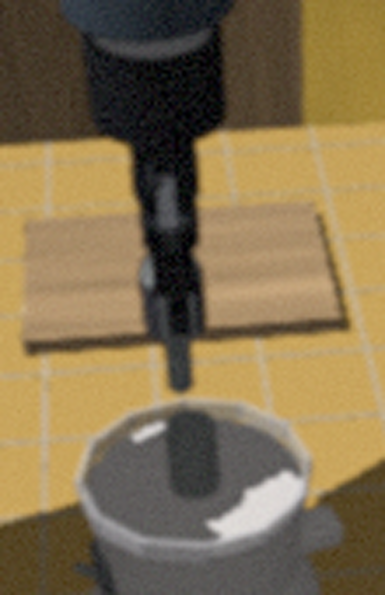

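Emit:
{"method": "step_arm", "body": {"series": "-1 0.004 -0.014 0 0;-1 0.007 -0.022 0 0;-1 0.009 -0.03 0 0;-1 0.009 -0.03 0 0;-1 0.009 -0.03 0 0;-1 0.009 -0.03 0 0;-1 0.009 -0.03 0 0;-1 0.009 -0.03 0 0;-1 0.009 -0.03 0 0;-1 0.009 -0.03 0 0;-1 0.008 -0.022 0 0;-1 0.005 -0.012 0 0"}}

```text
clock: 6.6
ee_pos: [0.4312, -0.1459, 0.3077]
orientation: [[-1.0, 0.014, -0.02], [0.014, 1.0, 0.011], [0.02, 0.01, -1.0]]
contact_force: [0.4, -1.0, -1.4]
width: 0.456
```

```bash
python3 -c "
from h import *
to(.4295,-.1765,.325)
print(r.sense()['orientation'].round(4))"
```

```text
t 6.6 pos [ 0.4312 -0.1459  0.3077] yaw_y 89.21 toolshift [ 0.0016 -0.0304 -0.0176] F [ 0.38 -0.99 -1.44] w 0.456
[[-0.9997  0.0137 -0.0197]
 [ 0.0135  0.9999  0.0105]
 [ 0.0198  0.0102 -0.9998]]
```

Emit:
{"method": "step_arm", "body": {"series": "-1 0 -0.01 0 0;-1 0 -0.009 0 0;-1 0 -0.005 0 0;-1 0 -0.002 0 0;-1 0 0 0 0"}}

```text
clock: 7.02
ee_pos: [0.4259, -0.1765, 0.3042]
orientation: [[-0.999, 0.019, -0.026], [0.019, 1.0, 0.012], [0.026, 0.012, -1.0]]
contact_force: [0.3, -1.0, -2.7]
width: 0.449
```

```bash
python3 -c "
from h import *
to(.4295,-.1765,.300)
print(r.sense()['orientation'].round(4))
S=cams.camera('side');T=cams.camera('top')
import pickle;pickle.dump((S,T),open('c2.pkl','wb'))
f=lambda i,x0,y0,w,h,s:cv2.resize(np.clip(i[y0:y0+h,x0:x0+w,::-1].astype(float)*1.5,0,255).astype('uint8'),None,fx=s,fy=s,interpolation=cv2.INTER_CUBIC)
cv2.imwrite('pics/s5.png',f(S['color'],150,160,120,145,4));cv2.imwrite('pics/t5.png',f(T['color'],260,180,140,115,5))"
```

```text
t 7.02 pos [ 0.4259 -0.1765  0.3042] yaw_y 88.9 toolshift [-0.0037 -0.      0.0041] F [ 0.28 -0.95 -2.67] w 0.449
[[-0.9995  0.0192 -0.0259]
 [ 0.0189  0.9997  0.012 ]
 [ 0.0261  0.0115 -0.9996]]
```

View pics/s5.png

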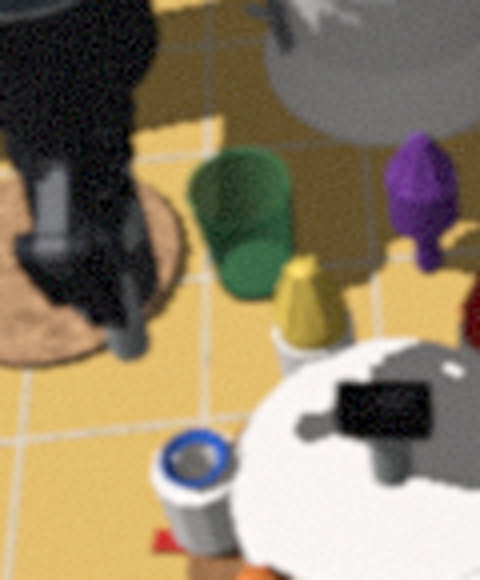

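View pics/t5.png

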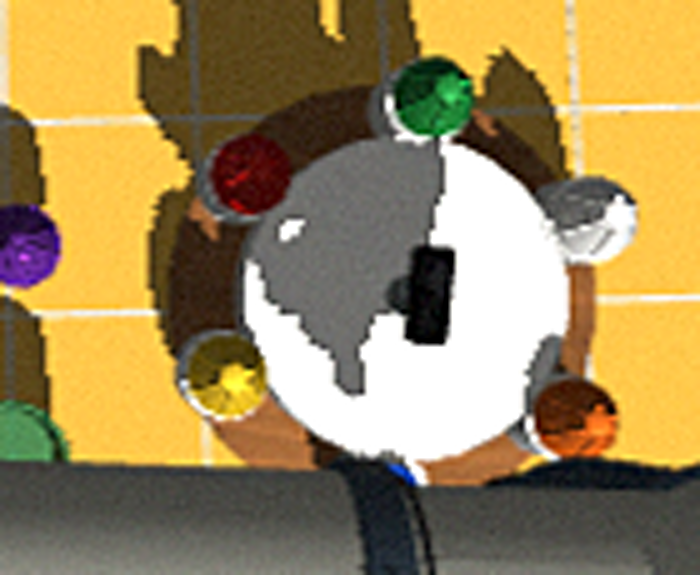

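```bash
python3 -c "
from h import *
import pickle;S,T=pickle.load(open('c2.pkl','rb'))
s=r.sense();f=s['ee_pos']+.1246*s['orientation'][:,2];print(f,proj(S,f));m=plane(S,182,246.5,f[2]);print('seen',m,'bias',m-f)
im=S['color'][225:290,165:225]
cv2.imwrite('pics/s6.png',cv2.resize(np.clip(im[:,:,::-1]*1.5,0,255).astype('uint8'),None,fx=9,fy=9,interpolation=cv2.INTER_NEAREST))
im=T['color'].astype(int);m=(im.max(2)<45).astype('uint8');q=m*0;q[220:258,330:360]=m[220:258,330:360]
q=cv2.morphologyEx(q,cv2.MORPH_OPEN,np.ones((5,5),'uint8'))
cn,_=cv2.findContours(q,0,1);k=max(cn,key=cv2.contourArea);rc=cv2.minAreaRect(k);print(rc)
M=cv2.moments(q,True);print(M['m10']/M['m00'],M['m01']/M['m00'],.5*np.degrees(np.arctan2(2*M['mu11'],M['mu20']-M['mu02'])))
"
```

```text
[ 0.42295198 -0.17447186  0.17977265] (np.float64(185.03145619203735), np.float64(246.3053588146872))
seen [ 0.41773815 -0.174215    0.17977265] bias [-5.21383351e-03  2.56856531e-04 -5.55111512e-17]
((344.0, 239.0), (18.0, 12.0), 90.0)
344.7191011235955 238.54494382022472 -85.03001728713569
```

View pics/s6.png

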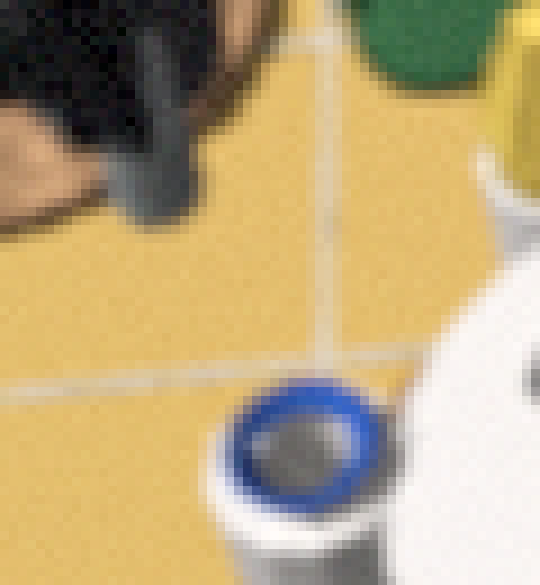

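Emit:
{"method": "step_arm", "body": {"series": "-1 -0.003 -0.001 0.01 0;-1 -0.003 -0.001 0.01 0;-1 -0.003 -0.001 0.01 0;-1 -0.002 0 0.01 0;-1 0 0 0.008 0;-1 0 0 0.004 0;-1 0 0 0 0"}}

```text
clock: 7.7
ee_pos: [0.4374, -0.1758, 0.2448]
orientation: [[-1.0, 0.014, -0.028], [0.014, 1.0, 0.014], [0.028, 0.013, -1.0]]
contact_force: [-0.1, 0.2, -1.3]
width: 0.451
```

```bash
cat > look.py <<'E'
from h import *
import sys,pickle
to(.4295,-.1765,.2246)
print(r.sense()['orientation'].round(4)[:,2])
S=cams.camera('side');pickle.dump(S,open('cs.pkl','wb'))
x0,y0,w,h=[int(a) for a in sys.argv[2:6]]
im=S['color'][y0:y0+h,x0:x0+w]
cv2.imwrite(f'pics/{sys.argv[1]}.png',cv2.resize(np.clip(im[:,:,::-1]*1.5,0,255).astype('uint8'),None,fx=8,fy=8,interpolation=cv2.INTER_NEAREST))
E
python3 look.py s7 165 215 70 75
```

```text
t 7.7 pos [ 0.4374 -0.1758  0.2448] yaw_y 89.2 toolshift [ 0.0073 -0.0011  0.0204] F [-0.06  0.16 -1.27] w 0.451
[-0.0277  0.0135 -0.9995]
```

View pics/s7.png

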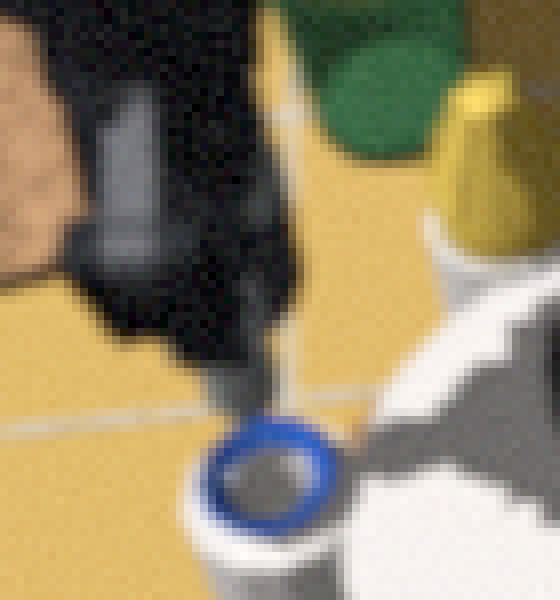

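```bash
python3 -c "
from h import *
import pickle;S=pickle.load(open('cs.pkl','rb'))
print(plane(S,194.9,263.5,.120),proj(S,[.430,-.175,.12]),proj(S,[.430,-.177,.09]))"
```

```text
[ 0.42945675 -0.17294498  0.12      ] (np.float64(195.17309480304323), np.float64(264.40937021739)) (np.float64(197.90833002684954), np.float64(273.6258093367841))
```

Emit:
{"method": "step_arm", "body": {"series": "-1 0 -0.002 0.006 0;-1 0 -0.001 0.006 0;-1 0 0 0.006 0;-1 0 0 0.003 0;-1 0 0 0 0"}}

```text
clock: 8.17
ee_pos: [0.4374, -0.1791, 0.2234]
orientation: [[-1.0, 0.014, -0.024], [0.013, 1.0, 0.013], [0.024, 0.012, -1.0]]
contact_force: [-0.6, -1.1, -2.4]
width: 0.452
```

```bash
python3 look.py s8 165 215 70 75
```

```text
t 8.17 pos [ 0.4374 -0.1791  0.2234] yaw_y 89.22 toolshift [ 0.008   0.0025 -0.001 ] F [-0.58 -1.08 -2.42] w 0.452
[-0.0243  0.0127 -0.9996]
```

View pics/s8.png

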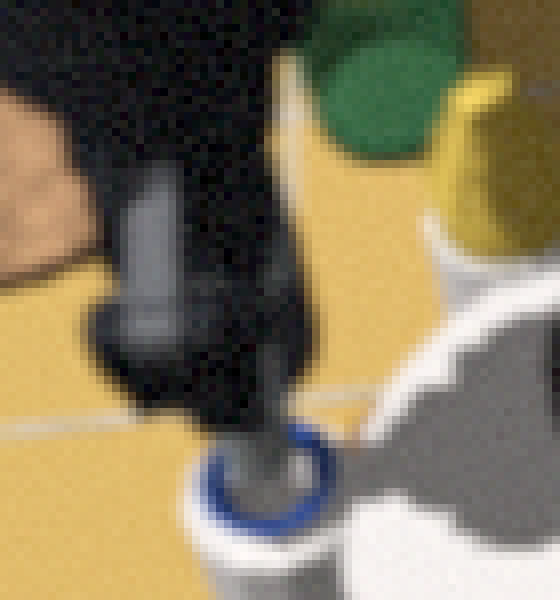

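Emit:
{"method": "step_arm", "body": {"series": "-1 -0.001 0 0.003 0;-1 0 0 0.004 0;-1 0 0 0.004 0;-1 0 0 0.003 0;-1 0 0 0 0"}}

```text
clock: 8.63
ee_pos: [0.4387, -0.179, 0.209]
orientation: [[-1.0, 0.013, -0.022], [0.013, 1.0, 0.012], [0.023, 0.012, -1.0]]
contact_force: [-0.1, -0.2, -1.7]
width: 0.453
```

```bash
python3 look.py s9 165 215 70 75
```

```text
t 8.63 pos [ 0.4387 -0.179   0.209 ] yaw_y 89.23 toolshift [ 0.0096  0.0025 -0.0154] F [-0.13 -0.24 -1.72] w 0.453
[-0.0224  0.0123 -0.9997]
```

View pics/s9.png

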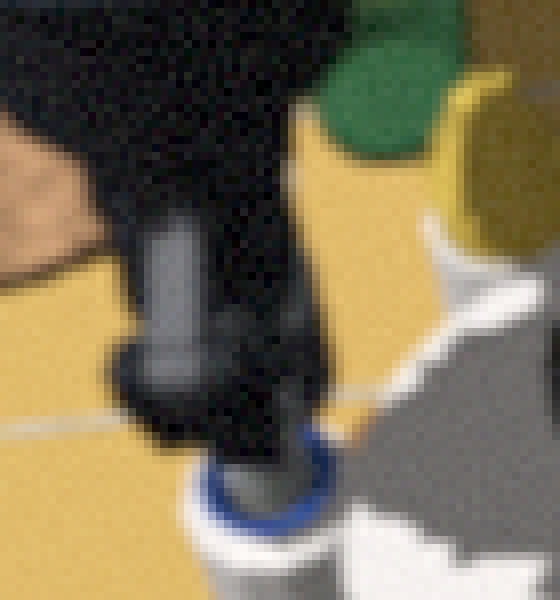

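Emit:
{"method": "step_arm", "body": {"series": "-1 0 0 0.002 0;-1 0 0 0.002 0;-1 0 0 0.002 0;-1 0 0 0 0"}}

```text
clock: 9.02
ee_pos: [0.4385, -0.1793, 0.2073]
orientation: [[-1.0, 0.012, -0.021], [0.012, 1.0, 0.01], [0.021, 0.01, -1.0]]
contact_force: [-1.6, 1.6, -1.3]
width: 0.454
```

```bash
python3 -c "
from h import *
to(.4295,-.1765,.2);print(r.sense()['orientation'].round(4)[:,2],r.sense()['ft_torque'])"
```

```text
t 9.02 pos [ 0.4385 -0.1793  0.2073] yaw_y 89.32 toolshift [0.0089 0.0026 0.0075] F [-1.6   1.61 -1.33] w 0.454
[-0.0206  0.0099 -0.9997] [ 0.58655066  0.65615714 -0.03991106]
```

Emit:
{"method": "step_arm", "body": {"series": "-1 0.001 0.001 0 0;-1 0 0.001 0.002 0;-1 0 0 0.002 0;-1 0 0 0 0"}}

```text
clock: 9.35
ee_pos: [0.4374, -0.1772, 0.2031]
orientation: [[-1.0, 0.012, -0.02], [0.012, 1.0, 0.01], [0.02, 0.009, -1.0]]
contact_force: [0.2, -0.5, -1.1]
width: 0.452
```

```bash
python3 -c "
from h import *
to(.4295,-.1765,.2);print(r.sense()['orientation'].round(4)[:,2],r.sense()['ft_torque'])"
```

```text
t 9.35 pos [ 0.4374 -0.1772  0.2031] yaw_y 89.32 toolshift [0.0078 0.0006 0.0032] F [ 0.17 -0.46 -1.06] w 0.452
[-0.0196  0.0095 -0.9998] [-0.04585883  0.03301824  0.04100771]
```

Emit:
{"method": "step_arm", "body": {"series": "-1 0 0 0.002 0;-1 0 0 0.002 0;-1 0 0 0.002 0;-1 0 0 0 0"}}

```text
clock: 9.68
ee_pos: [0.4368, -0.1772, 0.1956]
orientation: [[-1.0, 0.012, -0.022], [0.012, 1.0, 0.01], [0.022, 0.009, -1.0]]
contact_force: [-2.0, 0.4, -1.2]
width: 0.454
```

```bash
cat > q.py <<'E'
from h import *
to(.4295,-.1765,.2);s=r.sense();print(s['orientation'].round(4)[:,2],s['ft_torque'].round(3))
E
python3 q.py
```

```text
t 9.68 pos [ 0.4368 -0.1772  0.1956] yaw_y 89.31 toolshift [ 0.0075  0.0007 -0.0043] F [-1.95  0.41 -1.2 ] w 0.454
[-0.0216  0.0095 -0.9997] [0.02  0.345 0.028]
```

Emit:
{"method": "step_arm", "body": {"series": "-1 0 0 0.002 0;-1 0 0 0.002 0;-1 0 0 0 0"}}

```text
clock: 9.93
ee_pos: [0.4359, -0.1771, 0.1908]
orientation: [[-1.0, 0.012, -0.024], [0.012, 1.0, 0.01], [0.024, 0.01, -1.0]]
contact_force: [-1.7, 0.1, -1.9]
width: 0.456
```

```bash
python3 q.py
```

```text
t 9.93 pos [ 0.4359 -0.1771  0.1908] yaw_y 89.3 toolshift [ 0.0066  0.0006 -0.009 ] F [-1.68  0.06 -1.87] w 0.456
[-0.0239  0.0099 -0.9997] [-0.095  0.179 -0.009]
```

Emit:
{"method": "step_arm", "body": {"series": "-1 -0.001 0 0.002 0;-1 0 0 0.002 0;-1 0 0 0 0"}}

```text
clock: 10.18
ee_pos: [0.4363, -0.177, 0.186]
orientation: [[-1.0, 0.012, -0.026], [0.012, 1.0, 0.01], [0.026, 0.01, -1.0]]
contact_force: [-1.0, 0.1, -1.9]
width: 0.449
```

```bash
python3 q.py
```

```text
t 10.18 pos [ 0.4363 -0.177   0.186 ] yaw_y 89.29 toolshift [ 0.0072  0.0006 -0.0138] F [-0.98  0.11 -1.95] w 0.449
[-0.0256  0.0102 -0.9996] [-0.118  0.428  0.056]
```

Emit:
{"method": "step_arm", "body": {"series": "-1 0 0 0.002 0;-1 0 0 0.002 0"}}

```text
clock: 10.35
ee_pos: [0.4363, -0.1771, 0.182]
orientation: [[-1.0, 0.012, -0.025], [0.012, 1.0, 0.01], [0.025, 0.01, -1.0]]
contact_force: [-1.8, -0.2, -0.9]
width: 0.449
```

```bash
python3 q.py
```

```text
t 10.35 pos [ 0.4363 -0.1771  0.182 ] yaw_y 89.3 toolshift [ 0.0073  0.0007 -0.0178] F [-1.82 -0.2  -0.94] w 0.449
[-0.0252  0.0099 -0.9996] [0.073 0.745 0.011]
```

Emit:
{"method": "step_arm", "body": {"series": "-1 0 0 0.002 0;-1 0 0 0.002 0"}}

```text
clock: 10.52
ee_pos: [0.4362, -0.1771, 0.1777]
orientation: [[-1.0, 0.012, -0.025], [0.012, 1.0, 0.01], [0.025, 0.009, -1.0]]
contact_force: [-2.9, -0.4, -0.5]
width: 0.449
```

```bash
python3 q.py; python3 look.py s10 165 215 70 75
```

```text
t 10.52 pos [ 0.4362 -0.1771  0.1777] yaw_y 89.3 toolshift [ 0.0073  0.0007 -0.0221] F [-2.94 -0.41 -0.53] w 0.449
[-0.025   0.0098 -0.9996] [0.066 0.738 0.067]
t 10.52 pos [ 0.4362 -0.1771  0.1777] yaw_y 89.3 toolshift [ 0.0079  0.001  -0.0467] F [-2.94 -0.41 -0.53] w 0.449
[-0.025   0.0098 -0.9996]
```

View pics/s10.png

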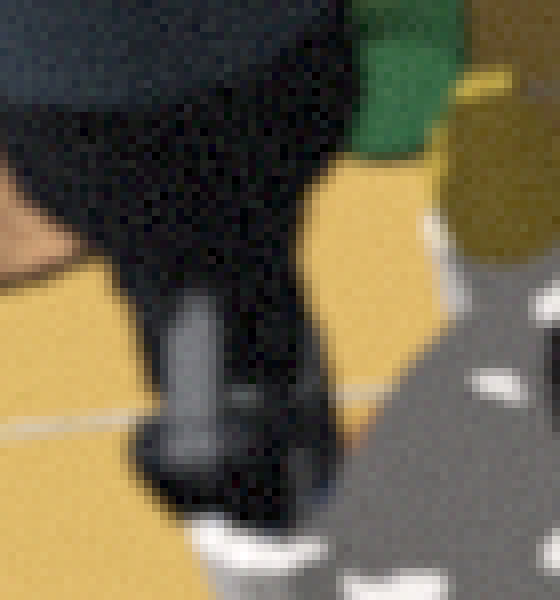

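Emit:
{"method": "step_arm", "body": {"series": "-1 0 0 0.002 0"}}

```text
clock: 10.65
ee_pos: [0.4362, -0.1771, 0.1754]
orientation: [[-1.0, 0.012, -0.025], [0.012, 1.0, 0.01], [0.025, 0.009, -1.0]]
contact_force: [-3.3, 0.4, 1.0]
width: 0.452
```

```bash
python3 q.py
```

```text
t 10.65 pos [ 0.4362 -0.1771  0.1754] yaw_y 89.3 toolshift [ 0.0073  0.0007 -0.0244] F [-3.31  0.45  1.01] w 0.452
[-0.025   0.0098 -0.9996] [-0.003  0.657 -0.004]
```

Emit:
{"method": "step_arm", "body": {"series": "-1 0 0 0.002 0"}}

```text
clock: 10.73
ee_pos: [0.4362, -0.1771, 0.1732]
orientation: [[-1.0, 0.012, -0.025], [0.012, 1.0, 0.01], [0.025, 0.009, -1.0]]
contact_force: [-1.4, -0.1, 0.5]
width: 0.454
```

```bash
python3 q.py
```

```text
t 10.73 pos [ 0.4362 -0.1771  0.1732] yaw_y 89.3 toolshift [ 0.0074  0.0008 -0.0266] F [-1.44 -0.15  0.55] w 0.454
[-0.0249  0.0097 -0.9996] [ 0.088  0.723 -0.013]
```

Emit:
{"method": "step_arm", "body": {"series": "-1 0 0 0.0015 0"}}

```text
clock: 10.82
ee_pos: [0.4362, -0.1771, 0.1717]
orientation: [[-1.0, 0.012, -0.025], [0.012, 1.0, 0.01], [0.025, 0.009, -1.0]]
contact_force: [-2.4, 0.2, 3.5]
width: 0.447
```

```bash
python3 q.py
```

```text
t 10.82 pos [ 0.4362 -0.1771  0.1717] yaw_y 89.31 toolshift [ 0.0074  0.0008 -0.0282] F [-2.37  0.19  3.51] w 0.447
[-0.0247  0.0096 -0.9996] [ 0.245  0.927 -0.032]
```

Emit:
{"method": "step_arm", "body": {"series": "-1 0 0 0.0015 0"}}

```text
clock: 10.9
ee_pos: [0.4363, -0.1772, 0.1706]
orientation: [[-1.0, 0.012, -0.024], [0.012, 1.0, 0.009], [0.024, 0.009, -1.0]]
contact_force: [-4.4, 1.2, 8.9]
width: 0.454
```

```bash
python3 q.py
```

```text
t 10.9 pos [ 0.4363 -0.1772  0.1706] yaw_y 89.32 toolshift [ 0.0076  0.0009 -0.0292] F [-4.42  1.15  8.89] w 0.454
[-0.0243  0.0091 -0.9997] [0.681 1.61  0.018]
```

Emit:
{"method": "step_arm", "body": {"series": "-1 0 0 0.0015 0"}}

```text
clock: 10.98
ee_pos: [0.4365, -0.1773, 0.1701]
orientation: [[-1.0, 0.011, -0.024], [0.011, 1.0, 0.008], [0.024, 0.008, -1.0]]
contact_force: [-5.6, 3.5, 10.8]
width: 0.454
```

```bash
python3 q.py
```

```text
t 10.98 pos [ 0.4365 -0.1773  0.1701] yaw_y 89.35 toolshift [ 0.0077  0.001  -0.0298] F [-5.6   3.53 10.81] w 0.454
[-0.0236  0.0085 -0.9997] [ 1.187  2.166 -0.008]
```

Emit:
{"method": "step_arm", "body": {"series": "-1 0 0 0.002 0"}}

```text
clock: 11.07
ee_pos: [0.4366, -0.1774, 0.1695]
orientation: [[-1.0, 0.011, -0.023], [0.011, 1.0, 0.008], [0.023, 0.008, -1.0]]
contact_force: [-6.9, 4.1, 15.3]
width: 0.455
```

```bash
python3 q.py
```

```text
t 11.07 pos [ 0.4366 -0.1774  0.1695] yaw_y 89.38 toolshift [ 0.0078  0.0011 -0.0304] F [-6.93  4.09 15.34] w 0.455
[-0.0228  0.0078 -0.9997] [1.51  2.67  0.015]
```

Emit:
{"method": "step_arm", "body": {"series": "-1 0 0 0.0018 0;-1 0 0 0.0016 0"}}

```text
clock: 11.23
ee_pos: [0.4365, -0.1774, 0.1692]
orientation: [[-1.0, 0.01, -0.022], [0.01, 1.0, 0.007], [0.022, 0.007, -1.0]]
contact_force: [-6.3, 4.0, 14.6]
width: 0.453
```

```bash
python3 q.py
```

```text
t 11.23 pos [ 0.4365 -0.1774  0.1692] yaw_y 89.44 toolshift [ 0.0077  0.001  -0.0306] F [-6.26  3.96 14.61] w 0.453
[-0.0216  0.0068 -0.9997] [ 1.659  2.836 -0.033]
```

Emit:
{"method": "step_arm", "body": {"series": "-1 0 0 0.0017 0;-1 0 0 0.0017 0;-1 0 0 0.0017 0"}}

```text
clock: 11.48
ee_pos: [0.4362, -0.1772, 0.1693]
orientation: [[-1.0, 0.008, -0.019], [0.008, 1.0, 0.006], [0.019, 0.005, -1.0]]
contact_force: [-5.8, 4.3, 14.3]
width: 0.453
```

```bash
python3 q.py
```

```text
t 11.48 pos [ 0.4362 -0.1772  0.1693] yaw_y 89.54 toolshift [ 0.0073  0.0008 -0.0306] F [-5.77  4.26 14.31] w 0.453
[-0.0194  0.0055 -0.9998] [ 1.654  2.844 -0.058]
```

Emit:
{"method": "step_arm", "body": {"series": "-1 0 0 0 0;0.2 0 0 0 0;0.6 0 0 0 0;1 0 0 0 0;1 0 0 0 0;1 0 0 0 0;1 0 0 0 0"}}

```text
clock: 12.07
ee_pos: [0.4392, -0.1773, 0.172]
orientation: [[-1.0, 0.007, -0.01], [0.007, 1.0, 0.004], [0.01, 0.004, -1.0]]
contact_force: [-0.9, 0.6, 0.3]
width: 1.0
```

```bash
python3 q.py
```

```text
t 12.07 pos [ 0.4392 -0.1773  0.172 ] yaw_y 89.61 toolshift [ 0.01    0.0008 -0.0279] F [-0.92  0.56  0.35] w 1.0
[-0.0104  0.0043 -0.9999] [-0.022 -0.069  0.039]
```

Emit:
{"method": "step_arm", "body": {"series": "1 0 0 -0.006 0;1 0 0 -0.012 0;1 0 0 -0.02 0;1 0 0 -0.02 0;1 0 0 -0.02 0;1 0 0 -0.02 0;1 0 0 -0.012 0;1 -0.02 0 -0.006 0;1 -0.03 -0.003 0 0;1 -0.025 -0.003 0 0;1 -0.01 0 0 0;1 0 0 0 0"}}

```text
clock: 13.07
ee_pos: [0.5278, -0.1854, 0.2978]
orientation: [[-1.0, 0.007, -0.007], [0.007, 1.0, 0.003], [0.007, 0.003, -1.0]]
contact_force: [0.3, -0.8, -1.2]
width: 0.998
```

```bash
cat > two.py <<'E'
from h import *
import sys,pickle
to(.524,-.185,.25);s=r.sense();print(s['orientation'].round(4)[:,2])
S=cams.camera('side');T=cams.camera('top');pickle.dump((S,T),open('ct.pkl','wb'))
f=lambda i,x0,y0,w,h,s:cv2.resize(np.clip(i[y0:y0+h,x0:x0+w,::-1].astype(float)*1.5,0,255).astype('uint8'),None,fx=s,fy=s,interpolation=cv2.INTER_CUBIC)
cv2.imwrite(f'pics/{sys.argv[1]}s.png',f(S['color'],160,170,160,185,3.2))
cv2.imwrite(f'pics/{sys.argv[1]}t.png',f(T['color'],250,130,160,180,3.3))
E
python3 two.py a
```

```text
t 13.07 pos [ 0.5278 -0.1854  0.2978] yaw_y 89.58 toolshift [0.0035 0.0002 0.0478] F [ 0.29 -0.83 -1.23] w 0.998
[-0.007   0.0028 -1.    ]
```

View pics/as.png

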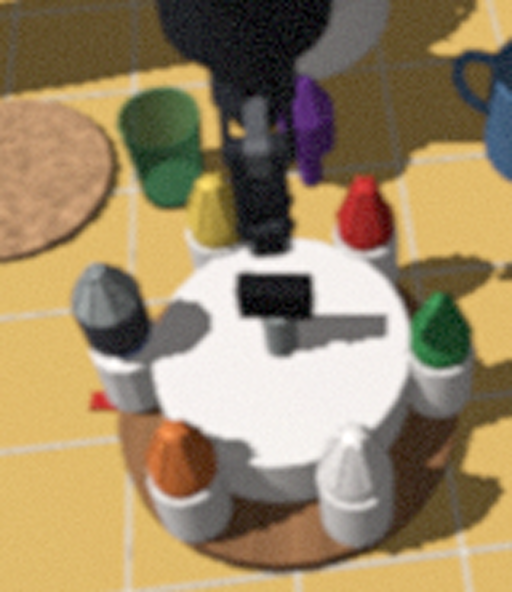

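View pics/at.png

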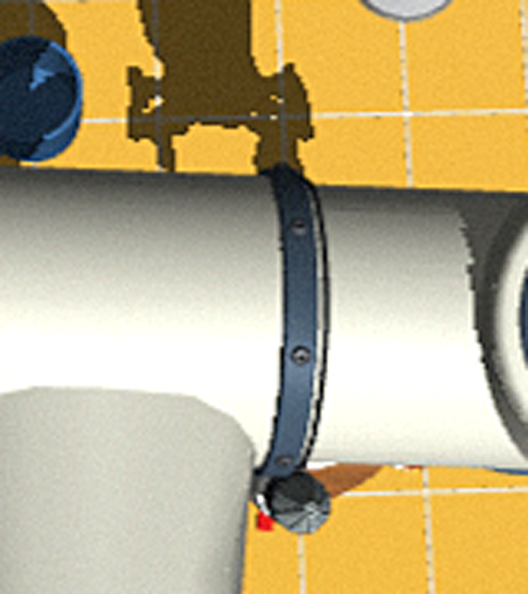

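Emit:
{"method": "step_arm", "body": {"series": "1 0.002 0 0.01 2.5;1 0.001 0 0.02 2.5;1 0 0 0.02 0;1 0 0 0.01 0;1 0 0 0 0"}}

```text
clock: 13.58
ee_pos: [0.5192, -0.1852, 0.2387]
orientation: [[-0.995, 0.099, -0.004], [0.099, 0.995, 0.003], [0.004, 0.002, -1.0]]
contact_force: [-0.7, -0.5, -0.7]
width: 1.006
```

```bash
python3 two.py b
```

```text
t 13.58 pos [ 0.5192 -0.1852  0.2387] yaw_y 84.29 toolshift [-0.0047  0.0007 -0.0113] F [-0.73 -0.53 -0.7 ] w 1.006
[-0.0038  0.0026 -1.    ]
```

View pics/bs.png

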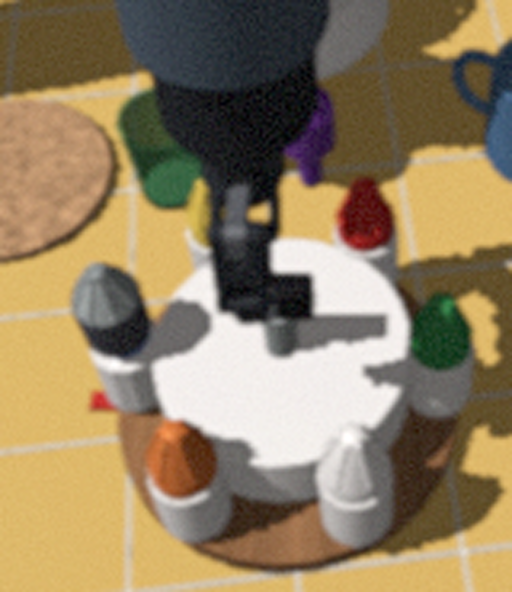

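Emit:
{"method": "step_arm", "body": {"series": "1 -0.002 0 0.01 0;1 -0.003 0 0.012 0;1 -0.001 0 0.01 0;1 0 0 0.005 0;1 0 0 0 0"}}

```text
clock: 14.1
ee_pos: [0.5279, -0.1866, 0.2059]
orientation: [[-0.995, 0.098, 0.008], [0.098, 0.995, -0.0], [-0.008, 0.001, -1.0]]
contact_force: [-0.2, -0.3, 0.3]
width: 0.997
```

```bash
python3 two.py c
```

```text
t 14.1 pos [ 0.5279 -0.1866  0.2059] yaw_y 84.35 toolshift [ 0.0036  0.0012 -0.0441] F [-0.22 -0.35  0.31] w 0.997
[ 8.e-03 -3.e-04 -1.e+00]
```

View pics/cs.png

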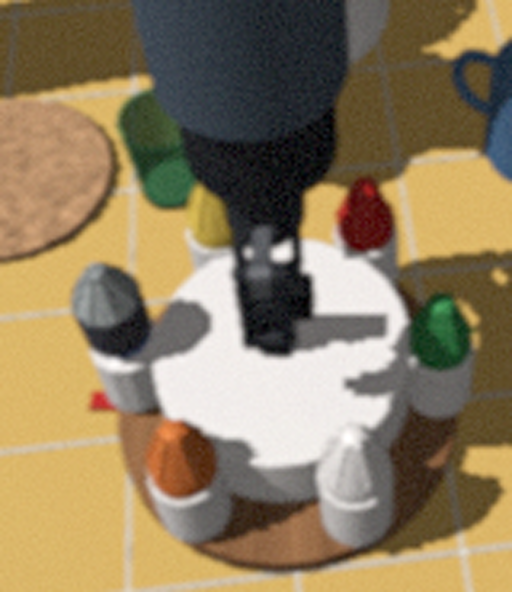

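Emit:
{"method": "step_arm", "body": {"series": "1 0.003 0 0.006 0;1 0.001 0 0.003 0;1 0 0 0 0;0 0 0 0 0;-0.6 0 0 0 0;-1 0 0 0 0;-1 0 0 0 0;-1 0 0 0 0;-1 0 0 0 0;-1 0 0 0 0", "squeeze": 80}}

```text
clock: 15.03
ee_pos: [0.5241, -0.1912, 0.2]
orientation: [[-0.995, 0.1, 0.012], [0.1, 0.995, -0.01], [-0.012, -0.009, -1.0]]
contact_force: [1.4, 12.4, 3.4]
width: 0.172
```

```bash
python3 q.py
```

```text
t 15.03 pos [ 0.5241 -0.1912  0.2   ] yaw_y 84.25 toolshift [ 0.0956  0.0051 -0.0012] F [ 1.36 12.38  3.43] w 0.172
[ 0.0115 -0.0102 -0.9999] [ 5.099 -0.085 -0.657]
```

Emit:
{"method": "step_arm", "body": {"series": "-1 0 0 0 0;-1 0 0 0 0;-1 0 0 0 0"}}

```text
clock: 15.28
ee_pos: [0.5241, -0.191, 0.2]
orientation: [[-0.995, 0.104, 0.012], [0.103, 0.995, -0.008], [-0.013, -0.007, -1.0]]
contact_force: [0.8, -0.5, 0.3]
width: 0.166
```

```bash
python3 q.py;python3 two.py d
```

```text
t 15.28 pos [ 0.5241 -0.191   0.2   ] yaw_y 84.06 toolshift [ 0.0956  0.0047 -0.0012] F [ 0.84 -0.52  0.27] w 0.166
[ 0.012  -0.0084 -0.9999] [ 0.133  0.064 -0.579]
t 15.28 pos [ 0.5241 -0.191   0.2   ] yaw_y 84.06 toolshift [ 0.0001  0.0056 -0.05  ] F [ 0.84 -0.52  0.27] w 0.166
[ 0.012  -0.0084 -0.9999]
```

View pics/ds.png

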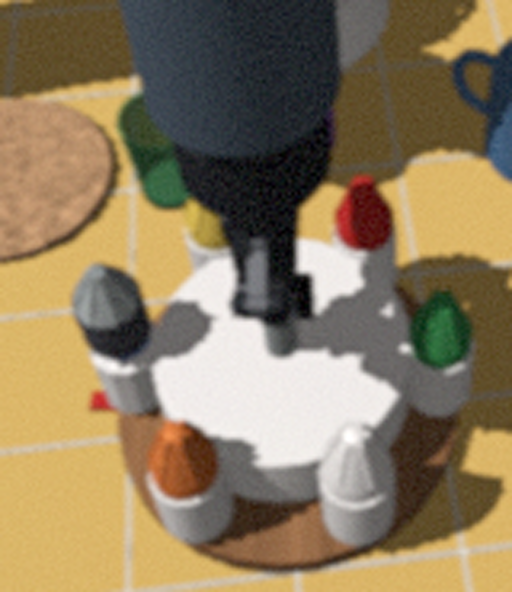

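Emit:
{"method": "step_arm", "body": {"series": "-1 0 0 0 3;-1 0 0 0 4;-1 0 0 0 4;-1 0 0 0 4"}}

```text
clock: 15.72
ee_pos: [0.5239, -0.1909, 0.2001]
orientation: [[-0.934, 0.357, 0.01], [0.357, 0.934, -0.011], [-0.013, -0.007, -1.0]]
contact_force: [-0.5, -0.9, 0.2]
width: 0.169
```

```bash
python3 q.py
```

```text
t 15.72 pos [ 0.5239 -0.1909  0.2001] yaw_y 69.08 toolshift [ 0.0933 -0.0202 -0.001 ] F [-0.49 -0.91  0.16] w 0.169
[ 0.01   -0.0111 -0.9999] [0.02  0.119 0.298]
```

Emit:
{"method": "step_arm", "body": {"series": "-1 0 0 0 4;-1 0 0 0 4"}}

```text
clock: 15.88
ee_pos: [0.5239, -0.1909, 0.2001]
orientation: [[-0.874, 0.486, 0.009], [0.486, 0.874, -0.012], [-0.014, -0.006, -1.0]]
contact_force: [-0.3, -1.3, -0.0]
width: 0.167
```

```bash
python3 q.py;python3 two.py e
```

```text
t 15.88 pos [ 0.5239 -0.1909  0.2001] yaw_y 60.91 toolshift [ 0.0895 -0.0333 -0.0009] F [-0.32 -1.3  -0.03] w 0.167
[ 0.0093 -0.0124 -0.9999] [0.117 0.052 0.262]
t 15.88 pos [ 0.5239 -0.1909  0.2001] yaw_y 60.91 toolshift [ 0.0021  0.0049 -0.0499] F [-0.32 -1.3  -0.03] w 0.167
[ 0.0093 -0.0124 -0.9999]
```

View pics/es.png

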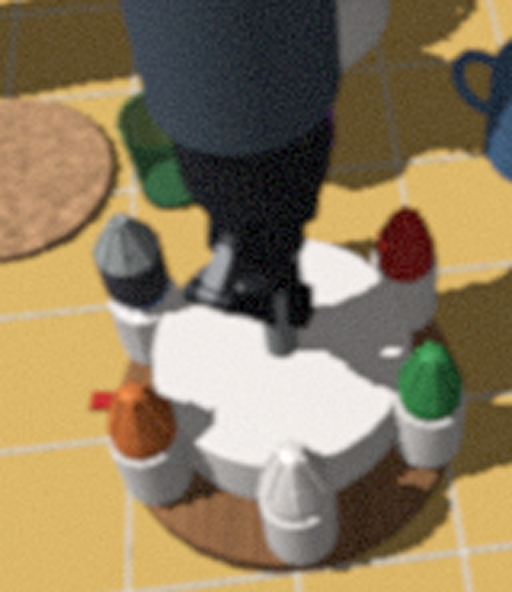

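Emit:
{"method": "step_arm", "body": {"series": "-1 0 0 0 4;-1 0 0 0 4;-1 0 0 0 4;-1 0 0 0 4;-1 0 0 0 4;-1 0 0 0 4;-1 0 0 0 4;-1 0 0 0 3"}}

```text
clock: 16.65
ee_pos: [0.5239, -0.1907, 0.2001]
orientation: [[-0.51, 0.86, 0.007], [0.86, 0.511, -0.016], [-0.018, -0.002, -1.0]]
contact_force: [0.7, -1.4, -0.6]
width: 0.166
```

```bash
python3 q.py
```

```text
t 16.65 pos [ 0.5239 -0.1907  0.2001] yaw_y 30.7 toolshift [ 0.0604 -0.0739 -0.0008] F [ 0.71 -1.41 -0.63] w 0.166
[ 0.0069 -0.0164 -0.9998] [-0.013 -0.023  0.351]
```

Emit:
{"method": "step_arm", "body": {"series": "-1 0 0 0 3;-1 0 0 0 2.5;-1 0 0 0 0.8;-1 0 0 0 0;-1 0 0 0 0"}}

```text
clock: 17.07
ee_pos: [0.5239, -0.1907, 0.2001]
orientation: [[-0.42, 0.908, 0.006], [0.907, 0.42, -0.018], [-0.019, -0.002, -1.0]]
contact_force: [0.3, -1.1, -0.3]
width: 0.168
```

```bash
python3 q.py;python3 two.py f
```

```text
t 17.07 pos [ 0.5239 -0.1907  0.2001] yaw_y 24.84 toolshift [ 0.0526 -0.0797 -0.0007] F [ 0.31 -1.05 -0.28] w 0.168
[ 0.0061 -0.0176 -0.9998] [ 0.098  0.095 -0.42 ]
t 17.07 pos [ 0.5239 -0.1907  0.2001] yaw_y 24.84 toolshift [ 0.0042  0.0024 -0.05  ] F [ 0.31 -1.05 -0.28] w 0.168
[ 0.0061 -0.0176 -0.9998]
```

View pics/fs.png

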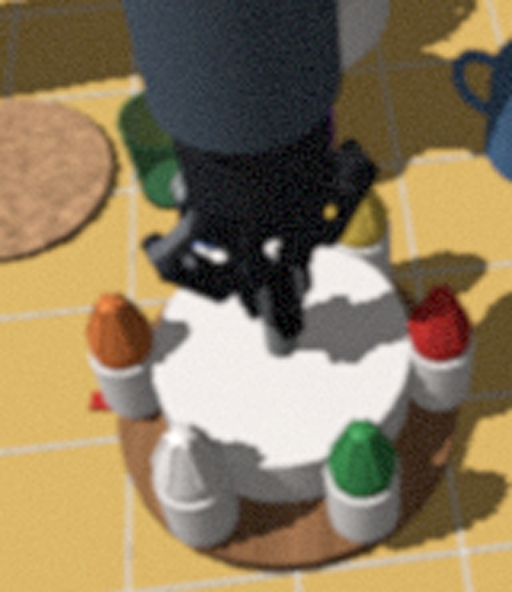

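Emit:
{"method": "step_arm", "body": {"series": "-0.6 0 0 0 0;-0.2 0 0 0 0;0.2 0 0 0 0;0.2 0 0 0 0;0.2 0 0 0 0;0.2 0 0 0 0"}}

```text
clock: 17.67
ee_pos: [0.5242, -0.1904, 0.2003]
orientation: [[-0.424, 0.906, 0.007], [0.905, 0.424, -0.018], [-0.019, -0.002, -1.0]]
contact_force: [-0.3, 0.2, 0.0]
width: 0.597
```

```bash
python3 q.py
```

```text
t 17.67 pos [ 0.5242 -0.1904  0.2003] yaw_y 25.1 toolshift [ 0.0528 -0.0799 -0.0006] F [-0.28  0.25  0.  ] w 0.597
[ 0.0065 -0.0182 -0.9998] [ 0.077  0.041 -0.031]
```

Emit:
{"method": "step_arm", "body": {"series": "0.2 0 0 -0.006 0;0.2 0 0 -0.012 0;0.2 0 0 -0.015 0;0.2 0 0 -0.02 0;0.2 0 0 -0.02 0;0.2 0 0 -0.02 0;0.2 0 0 -0.01 0;0.2 0 0 0 0"}}

```text
clock: 18.33
ee_pos: [0.5226, -0.1886, 0.3102]
orientation: [[-0.425, 0.905, 0.005], [0.905, 0.425, -0.019], [-0.019, -0.004, -1.0]]
contact_force: [0.9, -0.7, 0.2]
width: 0.599
```

```bash
python3 q.py
```

```text
t 18.33 pos [ 0.5226 -0.1886  0.3102] yaw_y 25.16 toolshift [ 0.0526 -0.0788  0.1095] F [ 0.85 -0.69  0.19] w 0.599
[ 0.005  -0.019  -0.9998] [ 0.078 -0.07   0.056]
```

Emit:
{"method": "step_arm", "body": {"series": "0.2 -0.014 -0.006 0 0;0.2 -0.027 -0.013 0 0;0.2 -0.027 -0.013 0 0;0.2 -0.027 -0.013 0 0;0.2 -0.027 -0.013 0 0;0.2 -0.027 -0.013 0 0;0.2 -0.027 -0.013 0 0;0.2 -0.014 -0.006 0 0;0.2 0 0 0 0"}}

```text
clock: 19.08
ee_pos: [0.5217, -0.4061, 0.3108]
orientation: [[-0.43, 0.903, 0.004], [0.903, 0.43, -0.015], [-0.015, -0.003, -1.0]]
contact_force: [0.1, 0.0, -0.8]
width: 0.603
```

```bash
python3 two.py g; python3 -c "
import pickle,cv2;S,T=pickle.load(open('ct.pkl','rb'));cv2.imwrite('pics/gS.png',S['color'][:,:,::-1])
cv2.imwrite('pics/gT.png',T['color'][:,:,::-1])"
```

```text
t 19.08 pos [ 0.5217 -0.4061  0.3108] yaw_y 25.48 toolshift [0.1995 0.0974 0.0575] F [ 0.15  0.   -0.77] w 0.603
[ 0.0039 -0.015  -0.9999]
```

View pics/gS.png

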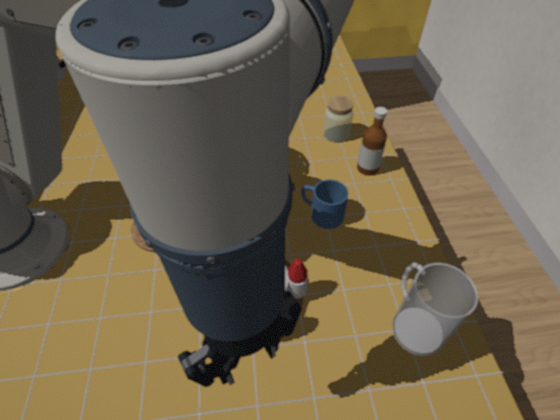

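View pics/gt.png

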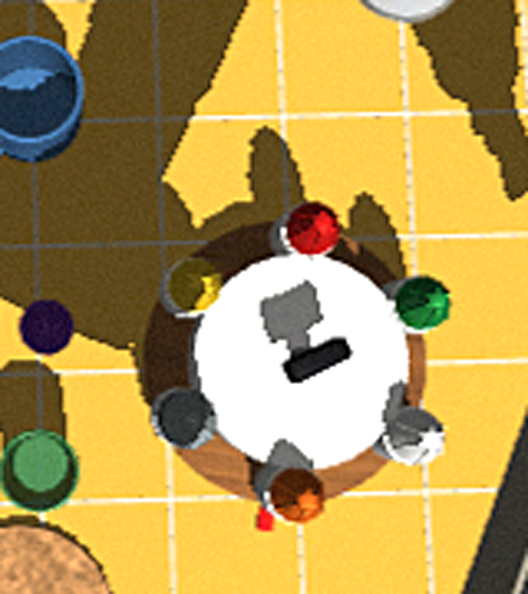

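View pics/gs.png

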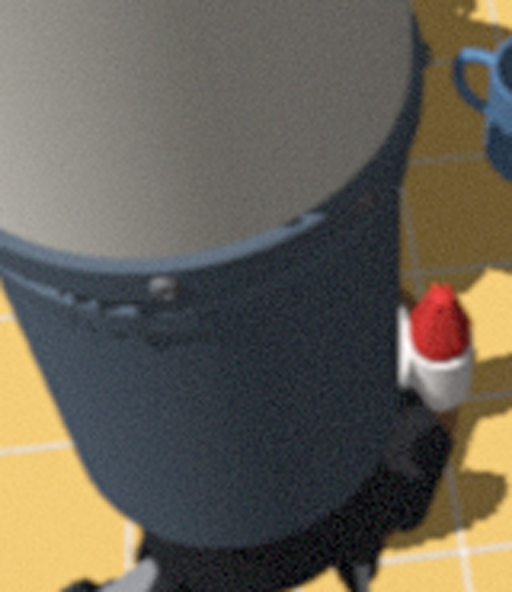

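```bash
python3 -c "
from h import *
import pickle;S0,T0=pickle.load(open('c0.pkl','rb'));_,T2=pickle.load(open('c2.pkl','rb'));_,T=pickle.load(open('ct.pkl','rb'))
def ang(T):
  m=(T['color'].max(2)<45).astype('uint8');q=m*0;q[224:256,328:362]=m[224:256,328:362];q=cv2.morphologyEx(q,2,np.ones((5,5),'uint8'))
  M=cv2.moments(q,True);return .5*np.degrees(np.arctan2(2*M['mu11'],M['mu20']-M['mu02'])),M['m10']/M['m00'],M['m01']/M['m00']
print(ang(T2),ang(T))
def cen(T,f,b):
  i=T['color'].astype(int);m=f(i)[b[1]:b[3],b[0]:b[2]];y,x=np.nonzero(m);return x.mean()+b[0],y.mean()+b[1],len(x)
g=lambda i:(i[:,:,1]-i[:,:,0]>20);bl=lambda i:(i[:,:,2]-i[:,:,0]>25)
for X in(T0,T): print(cen(X,g,(245,255,280,290)),cen(X,bl,(235,135,280,190)))
"
```

```text
(np.float64(-85.03001728713569), 344.7191011235955, 238.54494382022472) (np.float64(-23.007521413631807), 345.09090909090907, 238.32867132867133)
(np.float64(261.36494252873564), np.float64(270.2758620689655), 348) (np.float64(256.9087301587302), np.float64(160.02513227513228), 756)
(np.float64(261.53846153846155), np.float64(270.08), 325) (np.float64(257.1486146095718), np.float64(159.39294710327457), 794)
```

Emit:
{"method": "step_arm", "body": {"series": "0.2 0.001 -0.015 0 0;0.2 0.003 -0.03 0 0;0.2 0.003 -0.03 0 0;0.2 0.003 -0.03 0 0;0.2 0.003 -0.03 0 0;0.2 0.003 -0.03 0 0;0.2 0.003 -0.03 0 0;0.2 0.003 -0.03 0 0;0.2 0.003 -0.03 0 0;0.2 0.001 -0.015 0 0;0.2 0 0 0 0;0.2 0 0 0 0"}}

```text
clock: 20.18
ee_pos: [0.262, -0.4865, 0.3105]
orientation: [[-0.449, 0.893, 0.007], [0.893, 0.449, -0.012], [-0.014, 0.0, -1.0]]
contact_force: [0.7, 0.8, -0.4]
width: 0.599
```

```bash
python3 two.py i
```

```text
t 20.18 pos [ 0.262  -0.4865  0.3105] yaw_y 26.69 toolshift [0.1525 0.3694 0.0584] F [ 0.73  0.84 -0.44] w 0.599
[ 0.0066 -0.0123 -0.9999]
```

View pics/is.png

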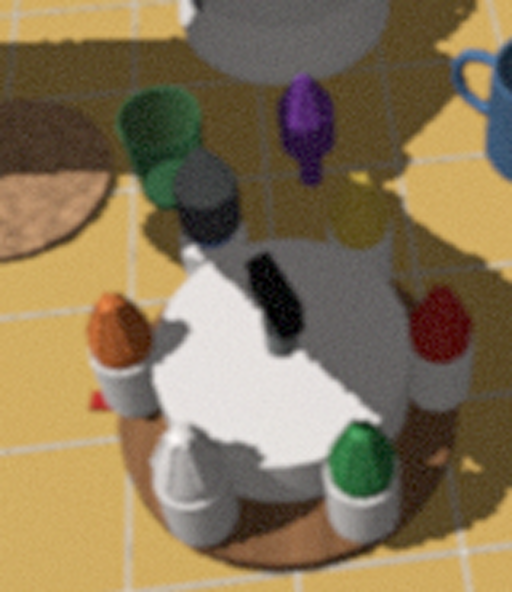

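The reamer (crop pixel 208,200) stands low in its blue-rimmed pocket, and the orange cone (118,335) is at the red pointer. The glass is in its place, and nothing is being touched.

```bash
python3 -c "
from cell import r
print(r.job_done())"
```

```text
the job is handed in; nothing more can be done
None
```

The stainless reamer is in the blue-rimmed pocket, pressed home, and the holder is turned one click clockwise with the orange cone at the red pointer. I handed the job in at about 20 s.

**Pressing in:** I felt the rubber stop about 38 mm below the pocket mouth, taking the reamer's foot from its stated 123 mm height in the press. That is right at the deep end of the stated range. I held the press at about 14–15 N for roughly 0.4 s. The highest reading between steps was 15.3 N, with up to 7 N sideways.

**Turning:** I turned the knob with the jaws by about 59°. The top camera measured 62° between the bar's two positions, which I put down to measurement error of about 2°.

**Last checks:** Both views show the reamer standing in its pocket. In the top view the glass and mug centres moved less than 1 pixel. The arm was clear of everything.

**What disagreed:**
- The two cameras differed by about 4–6 mm in y and height, so I corrected the final fit by touch.
- The tool tilted up to 1.6°, and in the side view taken just after release the reamer leaned slightly in its pocket.
- The jaws settled on the knob about 5 mm off the position I had measured for it, but forces while turning stayed under 2 N.

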